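# Clamp the trap bottle in its cam holder with the slot key

## Task

Stand the amber trap bottle upright on the bottle holder's plate, between the orange cam and the white V-shaped stop. Then take the blue key from its stand and use it (never the fingers) to turn the slotted cam screw clockwise until you feel the cam press the bottle snugly against the sprung stop, without forcing it: it is glass. Put the key back upright in its stand and leave the other glassware where it is.

Things in the scene. Friction and masses are not known exactly. Their poses are not given: they have to be found in the camera images.
- bottle: Loose amber glass bottle with a red screw cap, 130 mm high, about 0.3 kg. Body diameter 72 mm up to 75 mm height, then a shoulder; the cap is 42 mm in diameter, from 94 to 130 mm height (grip it there). Origin at the centre of the underside, z up.
- holder: Fixed bottle holder: aluminium plate 150 (x) x 240 (y) x 10 mm, origin at the centre of its underside. Cam screw at local y -60 mm; at +y a white V stop, 62 mm high, on stiff springs yielding along y. The stop is adjustable and its place not told: a bottle pushed right into the V has its centre on local x = 0, from 6 mm short of the seat point to 6 mm beyond it along y.
- seat (a point): Nominal place of the clamped bottle's underside centre: on the plate's top (10 mm high), at local (0, 12) mm of the holder, marked by a black disc. Put the bottle down about 11 mm nearer to the screw (local y about +1 mm) so that it clears the V stop.
- cam_screw: Captive cam screw in the holder. Origin on its vertical axis, 30 mm above the table. Orange disc, diameter 60 mm, height 0 to 20 mm, centred 16 mm off the axis along its own -y (away from the bottle when open). Clockwise from above, up to 3.0 rad, swings it to the bottle: touch 1.6 to 2.5 rad from open, then 0.1 to 0.3 rad to snug. Friction 0.12 N m; stays put.
- head (a point): Centre of the top face of the cam screw's steel head (diameter 40 mm), 70 mm above the table. A straight slot runs along its x axis: 8 mm wide, 35 mm long, 14 mm deep. Its x is parallel to the holder's x when fully open.
- key: Loose key, 142 mm long, 0.16 kg, stands blade down, z up. Origin at the middle of the blade's tip. Blade 26 mm wide (its x), 6 mm thick (y; 3.5 mm in the last 4 mm), 20 mm long; shaft diameter 16; collar diameter 48 from 76 to 84 mm above the tip; blue paddle handle 52 mm (x) by 16 mm (y, grip across this) from 84 to 142 mm above the tip.
- stand: Fixed white block 75 mm square, 85 mm high, with a vertical through hole 34 mm in diameter in its middle; the key's collar rests on its top (key origin 9 mm above the table). Origin at the centre of the underside.
- wash_bottle: Bystander: white wash bottle with a bent spout, 72 mm in diameter, 222 mm high; origin under its centre. Leave alone.
- flask: Bystander: clear conical flask, 100 mm in diameter, 140 mm high; origin under its centre. Leave alone.
- beaker: Bystander: glass beaker, 72 mm in diameter, 95 mm high; origin under its centre. Leave alone.
- dishes: Bystander: stack of petri dishes, 96 mm in diameter, 50 mm high; origin under its centre. Leave alone.
There are look-alikes about, which are no part of the job. What is shaped like the stand but purple is not meant.

How it is judged:
On the way, in this order (a step that is already met when the one before it is completed fails the run):
1. the bottle stands upright on the holder's plate, let go (horizontal distance between bottle and seat below 0.022 m and z of bottle in the frame of holder between 0.007 and 0.014 m and angle between bottle's own z axis and vertical below 0.08 rad and contact force between the fingers and bottle below 0.3 N and linear speed of bottle below 0.03 m/s), for 0.2 s.
2. the key, in the slot, has turned the cam against the bottle (horizontal distance between bottle and seat below 0.022 m and z of bottle in the frame of holder between 0.007 and 0.014 m and angle between bottle's own z axis and vertical below 0.08 rad and contact force between cam_screw and bottle above 3 N and horizontal distance between key and cam_screw below 0.012 m and z of key in the frame of cam_screw below 0.038 m), for 0.2 s.
At the end, for the whole second after the job is handed in: The bottle stands upright (within 0.08 rad) on the holder's plate within 22 mm of the seat, the cam presses it with 3 to 25 N, and the key is back in its stand, upright (within 0.1 rad), its collar resting on the stand's top; bottle and key are at rest (horizontal distance between bottle and seat below 0.022 m and z of bottle in the frame of holder between 0.007 and 0.014 m and angle between bottle's own z axis and vertical below 0.08 rad and contact force between cam_screw and bottle between 3 and 25 N and linear speed of each of bottle, key below 0.02 m/s and horizontal distance between key and stand below 0.012 m and z of key in the frame of stand between 0.004 and 0.014 m and angle between key's own z axis and vertical below 0.1 rad); the robot touches nothing.
It fails at once if the cam screw is touched by the fingers or the arm instead of the key (contact force between any of the fingers, the arm and cam_screw above 1 N).
It fails at once if the bottle is forced: cam and bottle press with more than 32 N (contact force between cam_screw and bottle above 32 N).
It fails at once if the bottle tips (more than 0.35 rad) (angle between bottle's own z axis and vertical above 0.35 rad).
It fails at once if other glassware is moved by more than 40 mm or tipped (distance of any of wash_bottle, flask, beaker, dishes from where it was at the start of the episode above 0.04 m or angle between any of wash_bottle, flask, beaker, dishes's own z axis and vertical above 0.35 rad).
It also fails if it takes over 72 s, if anything falls off the work surface, if the arm or the gripper's body presses on something with over 40 N, if the wrist force passes 120 N, or if a joint passes its speed limit or range.

## Robot

A 6-joint arm with a two-finger parallel gripper is mounted at the origin on the work surface. World frame = base frame: x ahead of the robot, y to its left, z up, the work surface at z = 0. Lengths are in m, angles in rad, forces in N, time in s.
With the tool pointing down it reaches from about 0.35 to 1 m from the base axis. Payload 7.1 kg.
Tool frame: the origin (TCP) lies at the very end of the fingers, on their centre line; the grasp point (between the pads) lies r.grasp_offset behind it (r.grasp_offset is the distance from the TCP to the grasp point, in m); z points along the fingers, y is the line along which they close (so a half turn about z gives the same grasp; the last joint's range is limited). The gripper opens to 85 mm and grips with 20 to 120 N. Pads are 22 mm wide; open, the fingers measure 114 mm over their backs; the gripper's body (76 mm by 85 mm) begins 54 mm behind the grasp point. The pads swing forward as they close: fully open they stand 13 mm farther back than shut.
Start: joints at [-1.31, 0.423, 1.63, -0, 1.089, -0.019], TCP at [0.173, -0.601, 0.201] pointing down, gripper open.
Joint ranges: [-3, 3], [-0.9, 2.11], [0.09, 2.58], [-1.31, 4.45], [0.11, 2.69], [-2.54, 2.54]. Speed limits (rad/s): [2.39, 2.39, 3.01, 3.14, 3.14, 3.14].

## Interface

Orientations are given as a unit quaternion [w, x, y, z].
In Python, from plant import r gives the robot as it stands.
- The arm moves only by the tool jog_arm, never from a script. Its argument "plan" is a list of rows, each a list of 7 numbers: the shift along the tool's x, y, z in mm, then the turn, a rotation vector about the tool's x, y, z in rad, then the finger opening in mm, from 0 to 85.4. A call has 1 to 10 rows; each row shifts and turns the commanded pose from where the row before left it, along the tool's axes as they then stand; what a row does not reach is not made up. A row lasts 1/8 s, in which the tool goes at most 62.5 mm and 10.7 degrees, less where a joint would pass 70% of its speed; a pose out of reach is approached as far as the arm can. A call is refused whole if a number of a shift passes 62.5 or a number of a turn 0.188, either way. A call with a gripper value outside its range is refused whole. The fingers move at their own pace and stop on an object; "squeeze" is the grip in N (left out, the last holds). Time passes only in rows, so rows that do not move let the fingers close. It gives the time, the measured TCP pose, the force, the opening and the grip force at its end, in the units of the state.
- r.observe(): the state, without advancing time (a new reading comes with each control period).
- r.grab_frame(name): name is "scene" or "top"; returns a dict with "image" (420x560x3 uint8, red, green, blue), "range_z" (420x560 float32, m along the optical axis (not along the pixel's ray), 0 where there is no reading), "mtx" (3x3 intrinsics, pixels), "k1" (the pictures are not rectified: a ray, as slopes to the right and down, at radius r is drawn at 1 + k1 r^2 times it, then the intrinsics apply), "eye" and "orientation" of the camera in the world. Camera axes: x right, y down, z forward; pixel columns grow to the right and rows downward; lengths in m; the calibration is good to about 2 mm. A picture is of the moment at which its call begins.
- r.close_job(): hands the job in; it is judged then, once.
Trained networks look in the newest picture that a camera, given by its name, has taken for a name from the list of things; names that differ only in an ending like _2 or _b are one class to them, and where a whole thing is asked for, a point or a joint stands for the part that bears it (a point fixed in the world has none). Each returns a list of dicts, best first, with "confidence" (0 to 1); they miss things now and then, are a little off and sometimes report something else, mostly with a low value. They report only what shows in the picture. A call takes as long as a camera call. They do not tell look-alikes from the thing itself.
- r.trace(camera, query): "mask" (420x560 bool, what is visible of it).
- r.mark_of(camera, query): "location" ([x, y, z] in m, in the coordinates of the camera as it stood for that picture, good to about 4 mm: a listed point, or the origin of a listed thing).
The state is a dict: "clock": time; "joints": joint angles; "joint_velocities": joint speeds; "joint_efforts": joint torques, N m; "eef_pos": TCP position; "tcp_rot": TCP orientation; "wrist_force": force on the tool from outside, world axes, zero at the start; "wrist_torque": the same for the moment, N m; "width": finger opening in m; "finger_force": force on a finger pad.
Only numpy, scipy, OpenCV 4.12 (cv2) and the standard library are available. Lean on these libraries where they do the work, as an engineer would, in place of code of your own. Each camera call takes 0.05 s, during which the arm holds its last target. There are 200 camera calls.

## Working session

There is one attempt and no reset: what is moved stays moved. The work goes in short steps, Python scripts to look and compute and a tool call to move; the robot and the scene stay as the last step left them, time stands still between calls to the robot, and variables do not carry over. Pictures are saved under pics/ and viewed, at most 10 in all, crops included, and the job is handed in when it is done.

Besides the shell and the picture viewer there is one more tool, called after "Request:" as a command line: name --pt "numbers of a row" for each row, then --argument value for the rest. jog_arm: Moves the arm, as the interface text tells. Its arguments: {"type":"object","properties":{"plan":{"type":"array"},"squeeze":{"type":"number"}},"required":["plan"]}

```bash
mkdir -p pics; ls
cat > h.py <<'E'
from plant import r
import numpy as np, cv2
from scipy.spatial.transform import Rotation as R
np.set_printoptions(precision=4,suppress=True)
def q2R(q): return R.from_quat([q[1],q[2],q[3],q[0]])
def pose(f):
    o=f["orientation"]; o=np.array(o)
    return (q2R(o).as_matrix() if o.size==4 else o.reshape(3,3)), np.array(f["eye"])
def cloud(f):
    Z=f["range_z"]; h,w=Z.shape
    u,v=np.meshgrid(np.arange(w),np.arange(h))
    p=np.stack([u.ravel(),v.ravel()],1).astype(np.float64)
    s=cv2.undistortPoints(p[:,None],np.array(f["mtx"]),np.array([f["k1"],0,0,0.])).reshape(h,w,2)
    M,e=pose(f)
    P=np.dstack([s[...,0]*Z,s[...,1]*Z,Z])@M.T+e
    P[Z<=0]=np.nan
    return P
def save(f,n): cv2.imwrite(n,f["image"][...,::-1])
def mark(cam,f,n):
    M,e=pose(f); return [(round(d["confidence"],2),M@np.array(d["location"])+e) for d in r.mark_of(cam,n)]
E
python3 - <<'E'
from h import *
for c in("scene","top"):
    f=r.grab_frame(c); save(f,f"pics/{c}0.png"); np.savez(f"{c}0.npz",P=cloud(f),im=f["image"])
    print(c,f["eye"],f["orientation"],f["k1"])
    for n in["bottle","holder","seat","cam_screw","head","key","stand","wash_bottle","flask","beaker","dishes"]:
        print(n,mark(c,f,n)[:3])
print(r.observe(),r.grasp_offset)
E
```

```text
pics
scene [ 0.9017 -0.4983  0.9312] [-0.2979  0.9103  0.274  -0.0868] -0.05184480613711091
bottle [(0.8, array([ 0.4911, -0.2944, -0.0021]))]
holder [(0.74, array([ 0.5548, -0.0205, -0.0052]))]
seat [(0.8, array([ 0.5588, -0.0087,  0.0102]))]
cam_screw [(0.82, array([ 0.5463, -0.0815,  0.025 ])), (0.2, array([ 0.5617, -0.0108,  0.0085]))]
head [(0.55, array([ 0.5498, -0.0774,  0.0665]))]
key [(0.79, array([0.5266, 0.2705, 0.0055])), (0.38, array([0.5708, 0.4586, 0.0012]))]
stand [(0.73, array([ 0.3565,  0.1605, -0.0016])), (0.66, array([ 0.5327,  0.272 , -0.0056])), (0.61, array([ 0.3423,  0.362 , -0.0052]))]
wash_bottle [(0.87, array([0.5696, 0.4589, 0.0002]))]
flask [(0.97, array([ 0.7676, -0.1961,  0.0023]))]
beaker [(0.92, array([0.7639, 0.0407, 0.0006])), (0.75, array([ 0.547 , -0.0793,  0.07  ]))]
dishes [(0.92, array([ 0.6654, -0.4453,  0.0029]))]
top [ 0.4118 -0.0022  1.3517] [-0.0536  0.7139 -0.6972  0.0374] 0.0004196787686287488
bottle [(0.92, array([ 0.4894, -0.2942,  0.0018])), (0.22, array([0.7616, 0.0448, 0.0001]))]
holder [(0.8, array([ 0.5576, -0.0218, -0.0006]))]
se
[... 409 characters left out ...]
([ 0.765 , -0.195 , -0.0032]))]
beaker [(0.75, array([ 0.5453, -0.0819,  0.0298])), (0.55, array([ 0.7614,  0.0424, -0.    ]))]
dishes [(0.84, array([ 0.6714, -0.4437, -0.0029]))]
{'clock': 1.2, 'joints': array([-1.31  ,  0.4231,  1.6299,  0.    ,  1.0886, -0.019 ]), 'joint_velocities': array([-0.0007,  0.0004,  0.0017,  0.0016,  0.0015,  0.0003]), 'joint_efforts': array([  0.0012, -55.7346, -28.2143,  -0.0001,   0.0008,   0.    ]), 'eef_pos': array([ 0.1726, -0.6007,  0.2007]), 'tcp_rot': array([-0.    ,  0.9902,  0.1394,  0.    ]), 'wrist_force': array([-0.1417,  0.0046, -0.8108]), 'wrist_torque': array([ 0.0077,  0.026 , -0.0407]), 'finger_force': 0.0, 'width': 0.08567250603192805} 0.0187
```

View pics/scene0.png

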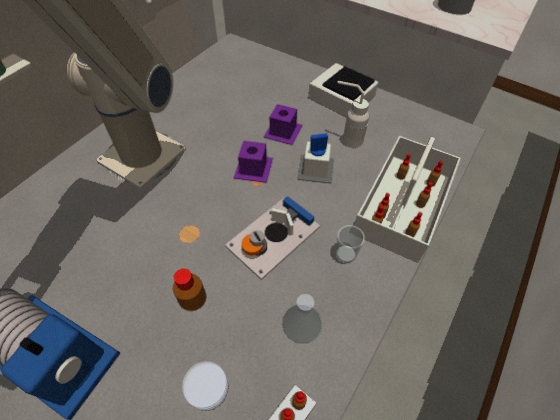

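View pics/top0.png

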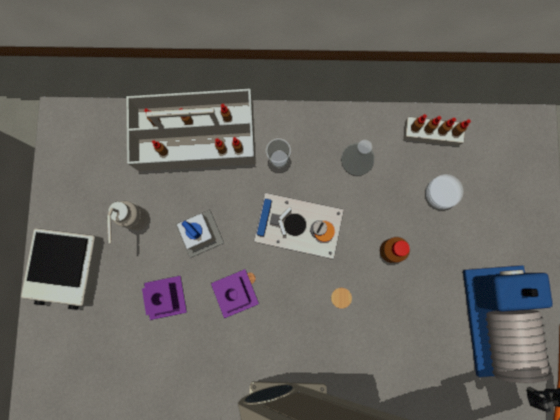

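The scene picture shows the amber bottle at (188,290), the holder with orange cam at (253,243), the white V at (285,215) and the key in its white stand at (318,155). In the top view these are at (397,250), (322,230), (285,220) and (197,232). I'll refine these with depth.

```bash
cat > m.py <<'E'
from h import *
for c in("scene","top"):
    d=np.load(f"{c}0.npz");P=d["P"];im=d["im"];hsv=cv2.cvtColor(im,cv2.COLOR_RGB2HSV)
    H,S,V=[hsv[...,i].astype(int) for i in range(3)]
    X,Y,Z=P[...,0],P[...,1],P[...,2]
    near=lambda x,y,q:(np.hypot(X-x,Y-y)<q)
    def rep(n,m):
        Q=P[m]
        if len(Q)<5: print(c,n,len(Q));return
        (cx,cy),rad=cv2.minEnclosingCircle(Q[:,:2].astype(np.float32))
        rc=cv2.minAreaRect(Q[:,:2].astype(np.float32))
        print(c,n,len(Q),"mean",Q.mean(0),"zrange",Q[:,2].min(),np.median(Q[:,2]),Q[:,2].max(),"circ",cx,cy,rad,"rect",np.round(rc[0],4),np.round(rc[1],4),round(rc[2],2))
    rep("captop",near(.49,-.294,.05)&(Z>.122))
    rep("head",near(.546,-.078,.04)&(Z>.062))
    rep("cam",near(.546,-.078,.07)&(H<15)&(S>150)&(Z>.04))
    rep("seatdisc",near(.56,-.01,.06)&(V<50)&(Z<.02)&(Z>.004))
    rep("plate",near(.556,-.021,.16)&(Z>.006)&(Z<.014))
    rep("V",near(.56,.03,.05)&(Z>.055)&(S<80))
    rep("keytop",near(.53,.272,.05)&(Z>.135))
    rep("keyhandle",near(.53,.272,.05)&(Z>.105))
    rep("keyblue",near(.53,.272,.05)&(H>95)&(H<130)&(S>120)&(Z>.1))
    rep("standtop",near(.53,.272,.055)&(Z>.075)&(Z<.092))
    rep("collar",near(.53,.272,.035)&(Z>.089)&(Z<.1))
E
python3 m.py
python3 - <<'E'
import cv2,numpy as np
t=cv2.imread('pics/top0.png');s=cv2.imread('pics/scene0.png')
a=cv2.resize(t[185:265,170:350],None,fx=4,fy=4,interpolation=2)
b=cv2.resize(s[120:280,220:330],None,fx=3.4,fy=3.4,interpolation=2)
cv2.imwrite('pics/a.png',a);b=b[:,:]
cv2.imwrite('pics/b.png',b)
E
```

```text
scene captop 242 mean [ 0.4931 -0.2967  0.1286] zrange 0.12204809370042347 0.12885364417642958 0.1324391149263594 circ 0.4917883574962616 -0.29582130908966064 0.021304162219166756 rect [ 0.4922 -0.2961] [0.0404 0.0409] 56.17
scene head 140 mean [ 0.5473 -0.0822  0.0685] zrange 0.062102852264658615 0.06870761737606301 0.07331234019512389 circ 0.5462358593940735 -0.08144243061542511 0.020127344876527786 rect [ 0.546  -0.0817] [0.0377 0.0391] 32.2
scene cam 206 mean [ 0.5415 -0.1069  0.0488] zrange 0.040117548203467246 0.048922158632307255 0.07032336138739725 circ 0.540902316570282 -0.09734091907739639 0.028859084472060204 rect [ 0.54   -0.1035] [0.0441 0.0569] 84.55
scene seatdisc 326 mean [ 0.5622 -0.0108  0.0098] zrange 0.005197405647251574 0.009774193653270702 0.014612559111031875 circ 0.5614432096481323 -0.009972966276109219 0.032649070024490356 rect [ 0.5615 -0.0107] [0.0628 0.0611] 3.81
scene plate 2503 mean [ 0.5648 -0.0403  0.0094] zrange 0.006004040508507669 0.009378114167470364 0.013988083079748193 circ 0.5578282475471497 -0.022603048011660576 0.1401616930961609 rect [ 0.5575
[... 3051 characters left out ...]
549088 rect [0.5295 0.271 ] [0.0512 0.0163] 43.23
top keyblue 141 mean [0.5269 0.2671 0.1433] zrange 0.1003868602510527 0.1482000671438446 0.1563953808458758 circ 0.5298784971237183 0.26887112855911255 0.024724416434764862 rect [0.5287 0.2702] [0.0491 0.0163] 43.14
top standtop 514 mean [0.5275 0.2679 0.0848] zrange 0.07512821891299737 0.08470917094255836 0.09182514886016357 circ 0.5302209854125977 0.2708578109741211 0.051763832569122314 rect [0.5302 0.2716] [0.0769 0.0756] 25.18
top collar 106 mean [0.5307 0.2681 0.0924] zrange 0.08909016321671337 0.09218882747513024 0.09819477345705341 circ 0.5309987664222717 0.2699134349822998 0.03259420394897461 rect [0.5301 0.2686] [0.0483 0.0602] 37.66
```

View pics/a.png

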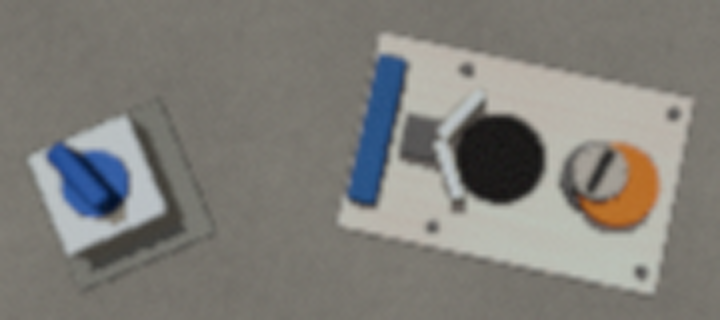

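View pics/b.png

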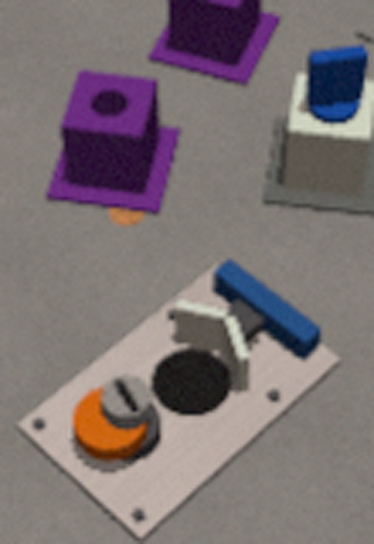

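Crops: a clearly shows the slot in the head (612,152)–(590,190), so the cam is already some 19° clockwise from fully open. The paddle runs at about 45°. The V stop opens toward the black disc. Next I'll measure the slot angle, check the path for obstacles, and write a move helper.

```bash
cat >> h.py <<'E'
def now():
    o=r.observe(); m=q2R(o["tcp_rot"]).as_matrix(); return o,m
def rows(target,n,yaw=None,o=None):
    """uniform n rows (tool pointing down) to world target and tool-x yaw: print each row"""
    o,m=now(); p=o["eef_pos"]; psi=np.arctan2(m[1,0],m[0,0])
    d=np.array(target)-p; a=0 if yaw is None else -((yaw-psi+np.pi)%(2*np.pi)-np.pi)
    tilt=np.arccos(-m[2,2]); print("t",o["clock"],"pos",p,"psi",psi,"tilt",tilt,"F",o["wrist_force"],"w",o["width"],o["finger_force"])
    for i in range(n):
        y=psi-a*i/n; c,s=np.cos(y),np.sin(y); e=d/n*1000
        print(np.round([c*e[0]+s*e[1],s*e[0]-c*e[1],-e[2],0,0,a/n],3).tolist())
E
python3 - <<'E'
from h import *
c=np.array([.5470,-.0814])
for cam in("scene","top"):
    d=np.load(cam+"0.npz");P=d["P"];g=d["im"].astype(float).mean(2)
    D=np.hypot(P[...,0]-c[0],P[...,1]-c[1])
    m=(D<.018)&(P[...,2]>.05)
    t=np.percentile(g[m],60)*.6
    k=m&(g<t); Q=P[k][:,:2]; q=Q-Q.mean(0); w,v=np.linalg.eigh(q.T@q); a=np.degrees(np.arctan2(v[1,1],v[0,1]))
    print(cam,"slot",k.sum(),m.sum(),Q.mean(0),(a+90)%180-90,np.sqrt(w/len(Q)))
    im=cv2.cvtColor(d["im"],cv2.COLOR_RGB2HSV)
    o=(D<.06)&(im[...,0]<16)&(im[...,1]>150)&(abs(P[...,2]-.05)<.006)
    from scipy.optimize import least_squares
    Q=P[o][:,:2].astype(np.float32); hull=cv2.convexHull(Q)[:,0]
    hull=hull[np.hypot(*(hull-c).T)>.024]
    f=least_squares(lambda x:np.hypot(*(hull-x).T)-.0295,[.54,-.1],loss="soft_l1",f_scale=.001).x
    print("cam ctr",f,np.linalg.norm(f-c),"slot angle from cam",np.degrees(np.arctan2(*(f-c)[::-1]))+90)
# heights near start-> bottle path
P=np.load("top0.npz")["P"].reshape(-1,3)
for s in np.linspace(0,1,7):
    x=np.array([.173,-.60])*(1-s)+s*np.array([.492,-.296]); m=np.hypot(*(P[:,:2]-x).T)<.07
    print(x, np.nanmax(P[m][:,2]) if m.any() else None)
rows([.492,-.296,.2],10,0.28)
E
```

```text
scene slot 28 128 [ 0.5474 -0.0814] -44.71116073326243 [0.0045 0.0118]
cam ctr [ 0.5408 -0.0956] 0.015526672281984627 slot angle from cam -23.677735590197358
top slot 24 127 [ 0.5492 -0.0809] -26.591141067088046 [0.0019 0.0089]
cam ctr [ 0.5412 -0.0919] 0.011937560939795705 slot angle from cam -28.892343058174745
[ 0.173 -0.6  ] 0.3544532996026982
[ 0.2262 -0.5493] 0.3544532996026982
[ 0.2793 -0.4987] 0.17518189839694354
[ 0.3325 -0.448 ] 0.031077646458679054
[ 0.3857 -0.3973] 0.008317615657702504
[ 0.4388 -0.3467] 0.13260993669378518
[ 0.492 -0.296] 0.1357183216884399
t 1.2 pos [ 0.1726 -0.6007  0.2007] psi 0.2797728754388615 tilt 2.406903805981593e-05 F [-0.1417  0.0046 -0.8108] w 0.08567250603192805 0.0
[39.109, -20.464, 0.072, 0.0, 0.0, -0.0]
[39.11, -20.463, 0.072, 0.0, 0.0, -0.0]
[39.11, -20.462, 0.072, 0.0, 0.0, -0.0]
[39.111, -20.461, 0.072, 0.0, 0.0, -0.0]
[39.111, -20.46, 0.072, 0.0, 0.0, -0.0]
[39.112, -20.459, 0.072, 0.0, 0.0, -0.0]
[39.112, -20.458, 0.072, 0.0, 0.0, -0.0]
[39.113, -20.457, 0.072, 0.0, 0.0, -0.0]
[39.113, -20.457, 0.072, 0.0, 0.0, -0.0]
[39.113, -20.456, 0.072, 0.0, 0.0, -0.0]
```

Request:
jog_arm --pt "20 -10 -30 0 0 0 85" --pt "39 -20.5 -20 0 0 0 85" --pt "39 -20.5 0 0 0 0 85" --pt "39 -20.5 0 0 0 0 85" --pt "39 -20.5 0 0 0 0 85" --pt "39 -20.5 0 0 0 0 85" --pt "39 -20.5 0 0 0 0 85" --pt "39 -20.5 0 0 0 0 85" --pt "39 -20.5 25 0 0 0 85" --pt "39 -20.5 25 0 0 0 85"

```text
clock: 2.45
eef_pos: [0.4768, -0.3104, 0.2007]
tcp_rot: [0.001, 0.99, 0.139, 0.001]
wrist_force: [0.2, -0.2, -0.1]
width: 0.0852
finger_force: 0.0
```

```bash
python3 -c "
from h import *
rows([.492,-.296,.096],5,0.28)"
```

```text
t 2.45 pos [ 0.4768 -0.3104  0.2007] psi 0.2797502317170995 tilt 0.00158831672963964 F [ 0.2009 -0.2473 -0.1453] w 0.08520061626576238 0.0
[3.728, -1.934, 20.931, 0.0, 0.0, -0.0]
[3.728, -1.933, 20.931, 0.0, 0.0, -0.0]
[3.728, -1.933, 20.931, 0.0, 0.0, -0.0]
[3.728, -1.933, 20.931, 0.0, 0.0, -0.0]
[3.728, -1.933, 20.931, 0.0, 0.0, -0.0]
```

Request:
jog_arm --pt "19 -10 5 0 0 0 85" --pt "0 0 35 0 0 0 85" --pt "0 0 35 0 0 0 85" --pt "0 0 25 0 0 0 85" --pt "0 0 4 0 0 0 85" --pt "0 0 0 0 0 0 30" --pt "0 0 0 0 0 0 30" --pt "0 0 0 0 0 0 30" --pt "0 0 0 0 0 0 30" --pt "0 0 0 0 0 0 30" --squeeze 40

```text
clock: 3.7
eef_pos: [0.4921, -0.2961, 0.0997]
tcp_rot: [0.0, 0.99, 0.139, 0.001]
wrist_force: [-2.3, 6.9, 19.2]
width: 0.0299
finger_force: 9.7
```

```bash
python3 -c "
from h import *
rows([.558,-.0215,.160],10,0.28)"
```

```text
t 3.7 pos [ 0.4921 -0.2961  0.0997] psi 0.2794447951737616 tilt 0.002457941021795632 F [-2.2768  6.8533 19.2201] w 0.029909975237247224 9.692872570885811
[13.907, -24.572, -6.034, 0.0, 0.0, -0.0]
[13.909, -24.572, -6.034, 0.0, 0.0, -0.0]
[13.91, -24.571, -6.034, 0.0, 0.0, -0.0]
[13.911, -24.57, -6.034, 0.0, 0.0, -0.0]
[13.913, -24.569, -6.034, 0.0, 0.0, -0.0]
[13.914, -24.569, -6.034, 0.0, 0.0, -0.0]
[13.916, -24.568, -6.034, 0.0, 0.0, -0.0]
[13.917, -24.567, -6.034, 0.0, 0.0, -0.0]
[13.918, -24.566, -6.034, 0.0, 0.0, -0.0]
[13.92, -24.565, -6.034, 0.0, 0.0, -0.0]
```

Run:
```python
from h import *
f=r.grab_frame("scene"); i=f["image"][150:350,100:300]; cv2.imwrite("pics/c.png",cv2.resize(i[...,::-1],None,fx=3,fy=3,interpolation=2))
P=cloud(f);hsv=cv2.cvtColor(f["image"],cv2.COLOR_RGB2HSV)
m=((hsv[...,0]<6)|(hsv[...,0]>174))&(hsv[...,1]>170)&(np.hypot(P[...,0]-.49,P[...,1]+.296)<.1)
print(m.sum(),P[m].min(0),P[m].max(0),mark("scene",f,"bottle"))
```

```text
225 [ 0.4796 -0.3225  0.0959] [ 0.5142 -0.28    0.1984] [(0.72, array([ 0.4921, -0.295 , -0.0027]))]
```

View pics/c.png

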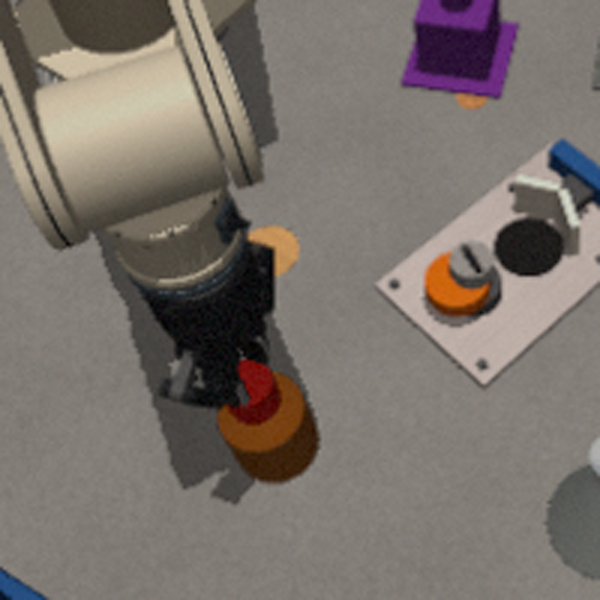

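The crop shows the bottle upright at about (262,420), with the fingers around the red cap at (255,385). The opening is 30 mm and there is a 19 N upward force, so the fingertips seem to be wedged on the shoulder under the cap. I'll open, rise 10 mm and grip again.

Request:
jog_arm --pt "0 0 0 0 0 0 70" --pt "0 0 0 0 0 0 70" --pt "0 0 0 0 0 0 70"

```text
clock: 4.18
eef_pos: [0.4909, -0.2965, 0.0967]
tcp_rot: [0.0, 0.99, 0.139, -0.0]
wrist_force: [-0.5, 0.2, 0.4]
width: 0.0702
finger_force: 0.0
```

Request:
jog_arm --pt "0 0 -10 0 0 0 70" --pt "0 0 0 0 0 0 36" --pt "0 0 0 0 0 0 36" --pt "0 0 0 0 0 0 36" --pt "0 0 0 0 0 0 36"

```text
clock: 4.8
eef_pos: [0.4908, -0.2964, 0.1065]
tcp_rot: [-0.0, 0.99, 0.139, -0.0]
wrist_force: [0.4, 0.8, -0.1]
width: 0.0361
finger_force: 0.0
```

Run:
```python
from h import *
f=r.grab_frame("scene"); i=f["image"][230:330,140:240]; g=r.grab_frame("top"); j=g["image"][200:300,340:440]
cv2.imwrite("pics/d.png",cv2.resize(np.hstack([i,j])[...,::-1],None,fx=4,fy=4,interpolation=2))
P=cloud(f);im=f["image"];hsv=cv2.cvtColor(im,cv2.COLOR_RGB2HSV)
D=np.hypot(P[...,0]-.4915,P[...,1]+.296)
m=(D<.08)&(hsv[...,1]<90)&(P[...,2]>.06)&(P[...,2]<.16)
for z in np.arange(.06,.16,.01):
    k=m&(abs(P[...,2]-z)<.005); 
    if k.any(): print(round(z,2),k.sum(),P[k].min(0)[:2],P[k].max(0)[:2])
m=((hsv[...,0]<6)|(hsv[...,0]>174))&(hsv[...,1]>170)&(D<.06)
print("red",m.sum(),P[m].min(0),P[m].max(0),P[m].mean(0))
print(mark("scene",f,"bottle"))
```

```text
0.06 2 [ 0.4855 -0.3321] [ 0.5151 -0.2688]
0.07 2 [ 0.474  -0.3279] [ 0.5047 -0.2627]
0.14 10 [ 0.4762 -0.3182] [ 0.5075 -0.2715]
0.15 27 [ 0.4761 -0.3258] [ 0.5085 -0.2662]
red 259 [ 0.4737 -0.3166  0.0953] [ 0.5276 -0.2745  0.2965] [ 0.5001 -0.2964  0.1258]
[]
```

View pics/d.png

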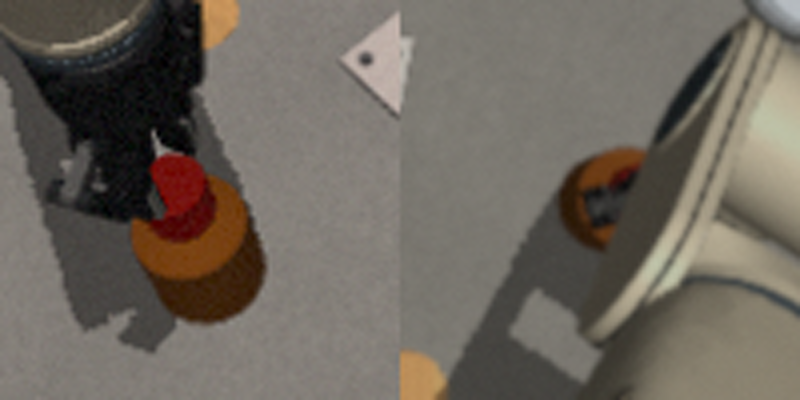

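Run:
```python
from h import *
f=r.grab_frame("scene");P=cloud(f);hsv=cv2.cvtColor(f["image"],cv2.COLOR_RGB2HSV)
D=np.hypot(P[...,0]-.4915,P[...,1]+.296)
red=((hsv[...,0]<6)|(hsv[...,0]>174))&(hsv[...,1]>150)&(D<.08)
k=red&(P[...,2]>.123)&(P[...,2]<.136);Q=P[k][:,:2].astype(np.float32)
print(len(Q),Q.mean(0),cv2.minEnclosingCircle(Q),cv2.minAreaRect(Q))
# body top/side extents
am=(hsv[...,0]>6)&(hsv[...,0]<18)&(hsv[...,1]>150)&(D<.1)
for z in(.03,.05,.07,.085):
    k=am&(abs(P[...,2]-z)<.008); print(z,k.sum(),P[k].min(0),P[k].max(0))
dk=(D<.09)&(hsv[...,1]<110)&(P[...,2]>.09)&(P[...,2]<.2)&~red
for z in np.arange(.10,.2,.01):
    k=dk&(abs(P[...,2]-z)<.006)
    if k.any(): print("dark",z.round(2),k.sum(),P[k].min(0)[:2],P[k].max(0)[:2])
```

```text
171 [ 0.4963 -0.2931] ((0.4924824833869934, -0.2960801422595978), 0.020998245105147362) ((0.4959580600261688, -0.2918807864189148), (0.028524717316031456, 0.04104597121477127), 49.06732177734375)
0.03 76 [ 0.4896 -0.3323  0.0222] [ 0.5283 -0.2746  0.0377]
0.05 77 [ 0.49   -0.3329  0.0423] [ 0.528  -0.2738  0.0575]
0.07 175 [ 0.4636 -0.3322  0.062 ] [ 0.528  -0.2626  0.0779]
0.085 267 [ 0.4636 -0.3305  0.077 ] [ 0.5257 -0.2626  0.0908]
dark 0.14 15 [ 0.4767 -0.3182] [ 0.5083 -0.2722]
dark 0.15 33 [ 0.4767 -0.3257] [ 0.5089 -0.264 ]
dark 0.16 35 [ 0.4765 -0.3264] [ 0.5083 -0.2662]
dark 0.17 31 [ 0.4795 -0.3243] [ 0.5092 -0.2707]
dark 0.18 40 [ 0.4838 -0.3397] [ 0.5157 -0.2514]
dark 0.19 109 [ 0.4799 -0.3437] [ 0.5166 -0.2429]
```

Run:
```python
from h import *
f=r.grab_frame("scene");P=cloud(f);P0=np.load("scene0.npz")["P"]
D=np.hypot(P[...,0]-.4915,P[...,1]+.296)
ch=(np.linalg.norm(P-P0,axis=2)>.012)&(D<.1)
for z in np.arange(.05,.2,.01):
    k=ch&(abs(P[...,2]-z)<.005)
    if k.any(): print(z.round(2),k.sum(),P[k].min(0)[:2],P[k].max(0)[:2], P[k].mean(0)[:2])
print(r.observe())
```

```text
0.14 20 [ 0.4769 -0.3233] [ 0.5082 -0.2713] [ 0.4929 -0.2896]
0.15 39 [ 0.4774 -0.3275] [ 0.5093 -0.2659] [ 0.4969 -0.2978]
0.16 36 [ 0.4775 -0.3264] [ 0.5077 -0.2653] [ 0.4963 -0.2943]
0.17 38 [ 0.4796 -0.3253] [ 0.5092 -0.2711] [ 0.4953 -0.2896]
0.18 31 [ 0.4818 -0.3268] [ 0.5117 -0.2545] [ 0.4978 -0.291 ]
0.19 108 [ 0.4795 -0.3438] [ 0.518  -0.2429] [ 0.5    -0.3067]
0.2 57 [ 0.4836 -0.3449] [ 0.5169 -0.2426] [ 0.5    -0.2976]
{'clock': 5.05, 'joints': array([-0.5639,  0.4735,  1.8088,  0.    ,  0.8594,  0.7271]), 'joint_velocities': array([ 0.0014, -0.0015, -0.0031, -0.0009, -0.0007, -0.0002]), 'joint_efforts': array([  0.001 , -53.2386, -22.6864,   0.0001,   0.0014,   0.    ]), 'eef_pos': array([ 0.491 , -0.2964,  0.1066]), 'tcp_rot': array([-0.    ,  0.9902,  0.1394, -0.    ]), 'wrist_force': array([0.0772, 0.6266, 0.4229]), 'wrist_torque': array([-0.0185, -0.0553,  0.0099]), 'finger_force': 0.0, 'width': 0.035773664568274174}
```

The depth shows the real fingertips about 30 mm higher than the reported TCP: they're at 0.137, just above the cap. The contact on the cap top agrees with that. I'll apply a z offset of −30 mm to all targets.

Request:
jog_arm --pt "0 0 -5 0 0 0 80" --pt "1 0 0 0 0 0 80" --pt "0 0 0 0 0 0 80" --pt "0 0 20 0 0 0 80" --pt "0 0 21 0 0 0 80" --pt "0 0 0 0 0 0 30" --pt "0 0 0 0 0 0 30" --pt "0 0 0 0 0 0 30" --pt "0 0 0 0 0 0 30" --pt "0 0 0 0 0 0 30" --squeeze 40

```text
clock: 6.3
eef_pos: [0.4924, -0.2963, 0.0715]
tcp_rot: [0.0, 0.99, 0.139, 0.0]
wrist_force: [-0.5, 1.9, 6.2]
width: 0.0409
finger_force: 41.6
```

```bash
python3 -c "
from h import *
rows([.558,-.0215,.145],8,0.28)"
```

```text
t 6.3 pos [ 0.4924 -0.2963  0.0715] psi 0.27973332976023363 tilt 0.0010334416221039334 F [-0.482   1.9389  6.2405] w 0.04090410334816129 41.62688379990868
[17.369, -30.744, -9.186, 0.0, 0.0, -0.0]
[17.37, -30.743, -9.186, 0.0, 0.0, -0.0]
[17.371, -30.743, -9.186, 0.0, 0.0, -0.0]
[17.372, -30.742, -9.186, 0.0, 0.0, -0.0]
[17.373, -30.741, -9.186, 0.0, 0.0, -0.0]
[17.374, -30.741, -9.186, 0.0, 0.0, -0.0]
[17.375, -30.74, -9.186, 0.0, 0.0, -0.0]
[17.376, -30.74, -9.186, 0.0, 0.0, -0.0]
```

Request:
jog_arm --pt "0 0 -30 0 0 0 30" --pt "0 0 -40 0 0 0 30" --pt "17.4 -30.7 -24 0 0 0 30" --pt "17.4 -30.7 0 0 0 0 30" --pt "17.4 -30.7 0 0 0 0 30" --pt "17.4 -30.7 0 0 0 0 30" --pt "17.4 -30.7 0 0 0 0 30" --pt "17.4 -30.7 0 0 0 0 30" --pt "17.4 -30.7 0 0 0 0 30" --pt "17.4 -30.7 0 0 0 0 30"

```text
clock: 7.55
eef_pos: [0.5576, -0.0206, 0.1642]
tcp_rot: [0.0, 0.99, 0.139, -0.0]
wrist_force: [1.1, -0.3, -2.7]
width: 0.0408
finger_force: 42.5
```

```bash
python3 -c "
from h import *
rows([.558,-.0215,.083],4,0.28)
f=r.grab_frame('scene');g=r.grab_frame('top')
print(mark('scene',f,'bottle'),mark('top',g,'bottle'))"
```

```text
t 7.55 pos [ 0.5576 -0.0206  0.1642] psi 0.27983815414931656 tilt 0.0008639560593215735 F [ 1.1127 -0.3425 -2.708 ] w 0.040815896426645105 42.4897854658775
[0.031, 0.236, 20.298, 0.0, 0.0, -0.0]
[0.031, 0.236, 20.298, 0.0, 0.0, -0.0]
[0.031, 0.236, 20.298, 0.0, 0.0, -0.0]
[0.031, 0.236, 20.298, 0.0, 0.0, -0.0]
[(0.94, array([ 0.5562, -0.0185,  0.0893])), (0.69, array([0.7604, 0.0394, 0.0017]))] [(0.45, array([ 0.5574, -0.0172,  0.0978]))]
```

Request:
jog_arm --pt "0 0.7 25 0 0 0 30" --pt "0 0 25 0 0 0 30" --pt "0 0 18 0 0 0 30" --pt "0 0 9 0 0 0 30" --pt "0 0 3 0 0 0 30" --pt "0 0 1 0 0 0 30" --pt "0 0 1 0 0 0 30" --pt "0 0 0 0 0 0 30"

```text
clock: 8.75
eef_pos: [0.5584, -0.0223, 0.0831]
tcp_rot: [0.0, 0.99, 0.14, 0.0]
wrist_force: [-0.0, -0.0, -4.2]
width: 0.0405
finger_force: 42.6
```

Request:
jog_arm --pt "0 0 1 0 0 0 30" --pt "0 0 1 0 0 0 30"

```text
clock: 9.0
eef_pos: [0.5587, -0.0222, 0.0815]
tcp_rot: [-0.0, 0.99, 0.139, 0.001]
wrist_force: [-2.8, 1.2, 10.9]
width: 0.0406
finger_force: 44.1
```

Request:
jog_arm --pt "0 0 -1 0 0 0 46" --pt "0 0 0 0 0 0 80" --pt "0 0 0 0 0 0 80" --pt "0 0 -20 0 0 0 80" --pt "0 0 -40 0 0 0 80" --pt "0 0 -40 0 0 0 80"

```text
clock: 9.75
eef_pos: [0.5578, -0.0223, 0.1825]
tcp_rot: [-0.0, 0.99, 0.139, -0.0]
wrist_force: [0.4, 0.0, 0.1]
width: 0.0801
finger_force: 0.0
```

```bash
python3 -c "
from h import *
rows([.5293,.2705,.180],8,0.75)"
```

```text
t 9.75 pos [ 0.5578 -0.0223  0.1825] psi 0.2797313829034899 tilt 0.0009115835824599347 F [0.3646 0.0102 0.1208] w 0.08013145372466285 0.0
[6.685, -36.165, 0.316, 0.0, 0.0, -0.059]
[8.798, -35.71, 0.316, 0.0, 0.0, -0.059]
[10.881, -35.131, 0.316, 0.0, 0.0, -0.059]
[12.926, -34.431, 0.316, 0.0, 0.0, -0.059]
[14.927, -33.612, 0.316, 0.0, 0.0, -0.059]
[16.876, -32.677, 0.316, 0.0, 0.0, -0.059]
[18.766, -31.63, 0.316, 0.0, 0.0, -0.059]
[20.592, -30.472, 0.316, 0.0, 0.0, -0.059]
```

Request:
jog_arm --pt "6.7 -36.2 0 0 0 -0.059 50" --pt "8.8 -35.7 0 0 0 -0.059 50" --pt "10.9 -35.1 0 0 0 -0.059 50" --pt "12.9 -34.4 0 0 0 -0.059 50" --pt "14.9 -33.6 0 0 0 -0.059 50" --pt "16.9 -32.7 0 0 0 -0.059 50" --pt "18.8 -31.6 0 0 0 -0.059 50" --pt "20.6 -30.5 0 0 0 -0.059 50"

```text
clock: 10.75
eef_pos: [0.5292, 0.2717, 0.1817]
tcp_rot: [0.0, 0.93, 0.368, 0.0]
wrist_force: [0.5, -0.1, 0.2]
width: 0.05
finger_force: 0.0
```

```bash
python3 -c "
from h import *
rows([.5295,.2705,.076],1,0.75)
f=r.grab_frame('scene');g=r.grab_frame('top')
print(mark('scene',f,'bottle'),mark('top',g,'bottle'),mark('scene',f,'key'))
hsv=cv2.cvtColor(g['image'],cv2.COLOR_RGB2HSV)
for c in (f,g):
  P=cloud(c);hsv=cv2.cvtColor(c['image'],cv2.COLOR_RGB2HSV)
  D=np.hypot(P[...,0]-.558,P[...,1]+.022)
  k=((hsv[...,0]<6)|(hsv[...,0]>174))&(hsv[...,1]>150)&(D<.06)&(P[...,2]>.13)&(P[...,2]<.148)
  Q=P[k][:,:2].astype(np.float32);print(len(Q),np.median(P[k][:,2]),cv2.minEnclosingCircle(Q) if len(Q) else 0)
"
```

```text
t 10.75 pos [0.5292 0.2717 0.1817] psi 0.7537281917472491 tilt 5.556008605399011e-05 F [ 0.4973 -0.0983  0.2359] w 0.049968675001445195 0.0
[-0.57, 1.06, 105.706, 0.0, 0.0, 0.004]
[(0.69, array([ 0.555 , -0.0192,  0.0081]))] [(0.82, array([ 0.5556, -0.0197,  0.013 ]))] [(0.53, array([0.5251, 0.2698, 0.0065]))]
169 0.13878039917204688 ((0.5569356679916382, -0.02315128594636917), 0.02062295563519001)
176 0.13948345897618353 ((0.5580289959907532, -0.022007549181580544), 0.020337261259555817)
```

Request:
jog_arm --pt "-0.5 1 30 0 0 0 45" --pt "0 0 40 0 0 0 45" --pt "0 0 25 0 0 0 45" --pt "0 0 9 0 0 0 45" --pt "0 0 0 0 0 0 8" --pt "0 0 0 0 0 0 8" --pt "0 0 0 0 0 0 8" --pt "0 0 0 0 0 0 8" --squeeze 80

```text
clock: 12.0
eef_pos: [0.5304, 0.2696, 0.0788]
tcp_rot: [0.0, 0.93, 0.367, 0.001]
wrist_force: [-1.1, -1.6, 5.1]
width: 0.0154
finger_force: 78.4
```

Request:
jog_arm --pt "0 0 -20 0 0 0 8" --pt "0 0 -40 0 0 0 8" --pt "0 0 -50 0 0 0 8" --pt "0 0 -40 0 0 -0.17 8"

```text
clock: 12.5
eef_pos: [0.5298, 0.2696, 0.2297]
tcp_rot: [-0.0, 0.895, 0.446, 0.001]
wrist_force: [0.1, -0.6, -1.5]
width: 0.0153
finger_force: 78.0
```

```bash
python3 -c "
from h import *
rows([.547,-.0814,.225],10,2.66)
"
```

```text
t 12.5 pos [0.5298 0.2696 0.2297] psi 0.9256530138922178 tilt 0.0011512579970765443 F [ 0.1395 -0.5617 -1.46  ] w 0.015256531921249476 77.98264503479004
[-27.013, 22.481, 0.475, 0.0, 0.0, -0.173]
[-30.487, 17.482, 0.475, 0.0, 0.0, -0.173]
[-33.047, 11.958, 0.475, 0.0, 0.0, -0.173]
[-34.615, 6.076, 0.475, 0.0, 0.0, -0.173]
[-35.144, 0.012, 0.475, 0.0, 0.0, -0.173]
[-34.619, -6.053, 0.475, 0.0, 0.0, -0.173]
[-33.055, -11.936, 0.475, 0.0, 0.0, -0.173]
[-30.499, -17.461, 0.475, 0.0, 0.0, -0.173]
[-27.028, -22.462, 0.475, 0.0, 0.0, -0.173]
[-22.747, -26.79, 0.475, 0.0, 0.0, -0.173]
```

Request:
jog_arm --pt "-27 22.5 0 0 0 -0.173 8" --pt "-30.5 17.5 0 0 0 -0.173 8" --pt "-33 12 0 0 0 -0.173 8" --pt "-34.6 6 0 0 0 -0.173 8" --pt "-35.1 0 0 0 0 -0.173 8" --pt "-34.6 -6 0 0 0 -0.173 8" --pt "-33 -12 0 0 0 -0.173 8" --pt "-30.5 -17.5 0 0 0 -0.173 8" --pt "-27 -22.5 0 0 0 -0.173 8" --pt "-22.7 -26.8 0 0 0 -0.173 8"

```text
clock: 13.75
eef_pos: [0.5445, -0.0825, 0.2278]
tcp_rot: [0.0, 0.24, 0.971, 0.0]
wrist_force: [-0.5, -0.0, -0.6]
width: 0.0144
finger_force: 78.0
```

Run:
```python
from h import *
rows([.547,-.0814,.155],2,2.66)
f=r.grab_frame("scene");g=r.grab_frame("top")
print(mark("scene",f,"key"),mark("scene",f,"head"),mark("top",g,"key"))
P=cloud(f);hsv=cv2.cvtColor(f["image"],cv2.COLOR_RGB2HSV)
D=np.hypot(P[...,0]-.547,P[...,1]+.0814)
for lo,hi in((.15,.175),(.18,.222)):
    k=(D<.05)&(P[...,2]>lo)&(P[...,2]<hi);Q=P[k]
    print(lo,len(Q),Q.min(0),Q.max(0),Q.mean(0))
k=(D<.05)&(P[...,2]>.15)&(P[...,2]<.172);Q=P[k][:,:2].astype(np.float32);print(cv2.minAreaRect(Q))
m=(D<.018)&(P[...,2]>.05)&(P[...,2]<.078);gg=f["image"].astype(float).mean(2)
k=m&(gg<.6*np.percentile(gg[m],60));Q=P[k][:,:2];q=Q-Q.mean(0);w,v=np.linalg.eigh(q.T@q);print(k.sum(),m.sum(),np.degrees(np.arctan2(v[1,1],v[0,1])))
i=f["image"][180:280,210:310];j=g["image"][180:280,270:370]
cv2.imwrite("pics/e.png",cv2.resize(np.hstack([i,j])[...,::-1],None,fx=4,fy=4,interpolation=2))
```

```text
t 13.75 pos [ 0.5445 -0.0825  0.2278] psi 2.6576230928499123 tilt 0.00017215515788525184 F [-0.4815 -0.0004 -0.6115] w 0.014445357484225752 77.9794192314148
[-0.828, 1.079, 36.4, 0.0, 0.0, -0.001]
[-0.829, 1.078, 36.4, 0.0, 0.0, -0.001]
[(0.77, array([ 0.5393, -0.0822,  0.1556])), (0.65, array([ 0.5466, -0.083 ,  0.0252]))] [(0.71, array([ 0.5495, -0.0802,  0.0668]))] [(0.36, array([ 0.5442, -0.0881,  0.1557]))]
0.15 16 [ 0.5429 -0.0923  0.1586] [ 0.5554 -0.0854  0.1745] [ 0.5513 -0.0884  0.1673]
0.18 55 [ 0.5377 -0.0909  0.1801] [ 0.5516 -0.0786  0.2107] [ 0.5465 -0.0869  0.1949]
((0.5497084259986877, -0.08649524301290512), (0.006486949045211077, 0.012502729892730713), 62.083404541015625)
21 123 149.99899252459383
```

View pics/e.png

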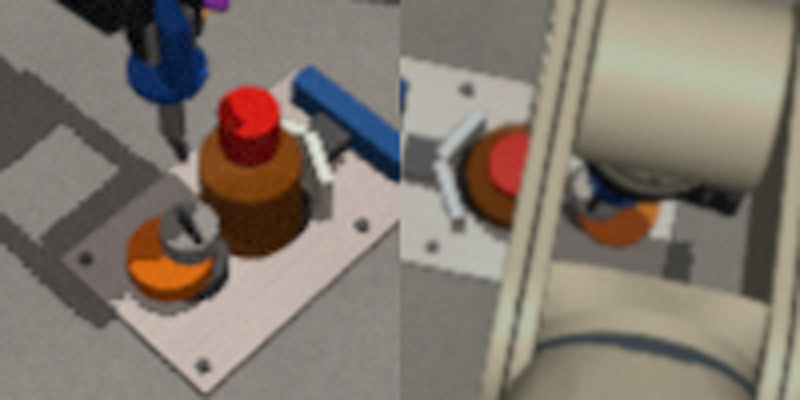

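The left half shows the key held upright by its paddle at (165,65), its blade tip at (180,150), and the slot at (188,222) lined up in yaw. The bottle stands at (250,190), clear of the V. Next I'll descend to just above the head.

Request:
jog_arm --pt "-2 2.6 20 0 0 0 8" --pt "0 0 30 0 0 0 8" --pt "0 0 25 0 0 0 8" --pt "0 0 9 0 0 0 8" --pt "0 0 2 0 0 0 8" --pt "0 0 2 0 0 0 8" --pt "0 0 2 0 0 0 8" --pt "0 0 1 0 0 0 8"

```text
clock: 15.0
eef_pos: [0.548, -0.0803, 0.1371]
tcp_rot: [0.0, 0.243, 0.97, 0.0]
wrist_force: [-0.0, -0.3, -2.4]
width: 0.0151
finger_force: 78.2
```

Request:
jog_arm --pt "0 0 2 0 0 0 8" --pt "0 0 2 0 0 0 8" --pt "0 0 2 0 0 0 8" --pt "0 0 2 0 0 0 8" --pt "0 0 0 0 0 0 8"

```text
clock: 15.62
eef_pos: [0.5476, -0.0802, 0.1285]
tcp_rot: [-0.0, 0.242, 0.97, -0.0]
wrist_force: [0.7, -0.4, -1.6]
width: 0.0154
finger_force: 78.2
```

Run:
```python
from h import *
o=r.observe();print(o["eef_pos"],o["wrist_force"],o["wrist_torque"])
f=r.grab_frame("scene");i=f["image"][190:270,220:320]
cv2.imwrite("pics/f.png",cv2.resize(i[...,::-1],None,fx=6,fy=6,interpolation=2))
print(mark("scene",f,"key"))
```

```text
[ 0.5476 -0.0802  0.1285] [ 0.6933 -0.4036 -1.6244] [-0.0291 -0.0209  0.0053]
[(0.74, array([ 0.5435, -0.0808,  0.058 ]))]
```

View pics/f.png

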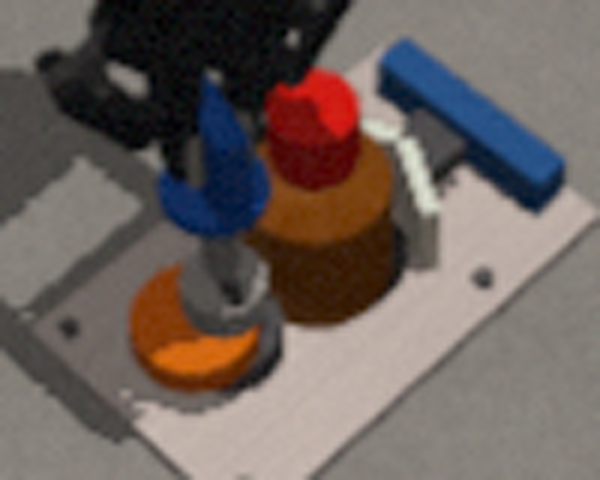

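The crop shows the blade seated in the slot at (230,285), and the network puts the tip at z ≈ 0.058. I'll start turning clockwise.

Request:
jog_arm --pt "0 0 0 0 0 0.1 8" --pt "0 0 0 0 0 0.15 8" --pt "0 0 0 0 0 0.15 8" --pt "0 0 0 0 0 0.15 8" --pt "0 0 0 0 0 0.15 8" --pt "0 0 0 0 0 0 8"

```text
clock: 16.48
eef_pos: [0.5477, -0.0803, 0.1288]
tcp_rot: [0.0, 0.56, 0.829, -0.0]
wrist_force: [-1.1, -0.5, -2.4]
width: 0.0156
finger_force: 78.2
```

```bash
cat > st.py <<'E'
from h import *
o,m=now();psi=np.arctan2(m[1,0],m[0,0]);print(o["clock"],o["eef_pos"],"psi",psi,"F",o["wrist_force"],"T",o["wrist_torque"],"q6",o["joints"][5],"eff",o["joint_efforts"][5],"w",o["width"])
E
python3 st.py
```

```text
16.475 [ 0.5477 -0.0803  0.1288] psi 1.9532546598086675 F [-1.0533 -0.4796 -2.438 ] T [-0.2225  0.1288 -0.033 ] q6 -0.5492417544074284 eff 0.8529934845864773 w 0.015579992706526075
```

Request:
jog_arm --pt "0 0 0 0 0 0.15 8" --pt "0 0 0 0 0 0.15 8" --pt "0 0 0 0 0 0.1 8" --pt "0 0 0 0 0 0.05 8" --pt "0 0 0 0 0 0.05 8"

```text
clock: 17.1
eef_pos: [0.5476, -0.0804, 0.1288]
tcp_rot: [0.0, 0.747, 0.665, -0.0]
wrist_force: [0.4, -0.9, -1.7]
width: 0.0151
finger_force: 78.3
```

```bash
python3 st.py
cat > bt.py <<'E'
from h import *
for n in("scene","top"):
  c=r.grab_frame(n);P=cloud(c);hsv=cv2.cvtColor(c['image'],cv2.COLOR_RGB2HSV)
  D=np.hypot(P[...,0]-.559,P[...,1]+.016)
  k=((hsv[...,0]<6)|(hsv[...,0]>174))&(hsv[...,1]>150)&(D<.045)&(P[...,2]>.133)&(P[...,2]<.148)
  Q=P[k][:,:2].astype(np.float32);print(n,len(Q),cv2.minEnclosingCircle(Q) if len(Q) else 0)
  b=P[(D<.07)&(hsv[...,0]>6)&(hsv[...,0]<20)&(hsv[...,1]>120)&(abs(P[...,2]-.082)<.008)][:,:2]
  if len(b): print("  body",len(b),b.min(0),b.max(0))
E
python3 bt.py
```

```text
17.1 [ 0.5476 -0.0804  0.1288] psi 1.4542901725359185 F [ 0.3902 -0.8902 -1.6673] T [-0.2619  0.1387  0.1567] q6 -0.050205498951213 eff -0.3563477285206318 w 0.01506504480552286
scene 70 ((0.5646311044692993, -0.02394973300397396), 0.0198112390935421)
  body 148 [ 0.5471 -0.0573] [0.5945 0.0089]
top 64 ((0.5599947571754456, -0.01475934311747551), 0.01777711510658264)
  body 82 [ 0.5281 -0.0557] [0.5901 0.0122]
```

Request:
jog_arm --pt "0 0 0 0 0 0.05 8" --pt "0 0 0 0 0 0.05 8" --pt "0 0 0 0 0 0.03 8"

```text
clock: 17.58
eef_pos: [0.5477, -0.0803, 0.1288]
tcp_rot: [0.0, 0.789, 0.614, -0.0]
wrist_force: [-0.1, -1.1, -1.7]
width: 0.0152
finger_force: 78.3
```

```bash
python3 st.py
```

```text
17.575 [ 0.5477 -0.0803  0.1288] psi 1.3234179354933446 F [-0.1266 -1.1345 -1.6639] T [-0.3172  0.2048  0.2018] q6 0.08055931943485142 eff -0.0528163556009531 w 0.015211010462304378
```

Request:
jog_arm --pt "0 0 0 0 0 0.05 8" --pt "0 0 0 0 0 0.03 8"

```text
clock: 17.82
eef_pos: [0.5477, -0.0803, 0.1287]
tcp_rot: [0.0, 0.813, 0.582, -0.0]
wrist_force: [-0.7, -0.8, -1.4]
width: 0.015
finger_force: 78.3
```

```bash
python3 st.py
```

```text
17.825 [ 0.5477 -0.0803  0.1287] psi 1.2421992255353622 F [-0.7304 -0.8331 -1.4403] T [-0.4225  0.1532  0.2375] q6 0.16174557424899166 eff -0.04258697619661689 w 0.015016883357960791
```

Request:
jog_arm --pt "0 0 0 0 0 0.04 8" --pt "0 0 0 0 0 0.02 8"

```text
clock: 18.08
eef_pos: [0.5477, -0.0803, 0.1288]
tcp_rot: [0.0, 0.83, 0.557, -0.0]
wrist_force: [-0.9, -1.1, 0.1]
width: 0.0155
finger_force: 78.3
```

```bash
python3 st.py
```

```text
18.075 [ 0.5477 -0.0803  0.1288] psi 1.1820198294326567 F [-0.9132 -1.1325  0.0641] T [-0.4199  0.2125  0.1634] q6 0.2219451061323209 eff 0.0685937306843698 w 0.015487397229354105
```

Request:
jog_arm --pt "0 0 0 0 0 0.04 8" --pt "0 0 0 0 0 0.02 8"

```text
clock: 18.32
eef_pos: [0.5477, -0.0803, 0.1287]
tcp_rot: [0.0, 0.847, 0.532, -0.0]
wrist_force: [0.4, -2.1, -1.3]
width: 0.015
finger_force: 78.3
```

```bash
python3 st.py
```

```text
18.325 [ 0.5477 -0.0803  0.1287] psi 1.121711201357913 F [ 0.3657 -2.0682 -1.3143] T [-0.4291  0.2292  0.1931] q6 0.28221308008087787 eff 0.06515840766951442 w 0.014987566338938368
```

```bash
cat > st.py <<'E'
from h import *
T=[];F=[]
for i in range(5):
    o,m=now();T.append(o["wrist_torque"]);F.append(o["wrist_force"])
    if i<4:r.grab_frame("scene")
psi=np.arctan2(m[1,0],m[0,0]);T=np.array(T);print(o["clock"],o["eef_pos"],"psi",psi,"theta~",2.66+.30-psi,"F",np.mean(F,0),"T",T.mean(0),"Tz",T[:,2])
E
python3 st.py
```

```text
18.525 [ 0.5477 -0.0803  0.1287] psi 1.122486572965488 theta~ 1.837513427034512 F [-0.5811 -1.8561 -0.8965] T [-0.4683  0.2573  0.1594] Tz [0.1931 0.1272 0.1172 0.1855 0.1739]
```

Request:
jog_arm --pt "0 0 0 0 0 0.04 8" --pt "0 0 0 0 0 0.04 8" --pt "0 0 0 0 0 0 8"

```text
clock: 18.9
eef_pos: [0.5477, -0.0803, 0.1288]
tcp_rot: [0.0, 0.867, 0.498, 0.0]
wrist_force: [-1.0, -1.6, -0.7]
width: 0.015
finger_force: 78.3
```

```bash
python3 st.py
```

```text
19.1 [ 0.5477 -0.0803  0.1287] psi 1.0425279477592555 theta~ 1.9174720522407445 F [-0.9516 -2.2737 -0.5527] T [-0.5194  0.2681  0.1431] Tz [0.1247 0.2024 0.1032 0.1267 0.1583]
```

Request:
jog_arm --pt "0 0 0 0 0 0.04 8" --pt "0 0 0 0 0 0.04 8" --pt "0 0 0 0 0 0 8"

```text
clock: 19.48
eef_pos: [0.5477, -0.0803, 0.1287]
tcp_rot: [0.0, 0.886, 0.463, -0.0]
wrist_force: [-1.3, -1.7, -0.1]
width: 0.015
finger_force: 78.4
```

```bash
python3 st.py
```

```text
19.675 [ 0.5477 -0.0803  0.1287] psi 0.9625007843028373 theta~ 1.9974992156971627 F [-1.2253 -2.2389 -0.4083] T [-0.6185  0.3003  0.2071] Tz [0.2723 0.1768 0.2115 0.1786 0.1961]
```

Request:
jog_arm --pt "0 0 0 0 0 0.04 8" --pt "0 0 0 0 0 0.04 8" --pt "0 0 0 0 0 0 8"

```text
clock: 20.05
eef_pos: [0.5477, -0.0802, 0.1287]
tcp_rot: [0.0, 0.904, 0.427, -0.0]
wrist_force: [-2.3, -2.7, -1.2]
width: 0.0152
finger_force: 78.5
```

```bash
python3 st.py
```

```text
20.25 [ 0.5477 -0.0803  0.1287] psi 0.8825437322000825 theta~ 2.0774562677999175 F [-1.6814 -2.5979 -0.4753] T [-0.6504  0.3599  0.3163] Tz [0.2705 0.3137 0.3278 0.3582 0.3113]
```

Request:
jog_arm --pt "0 0 0 0 0 0.03 8" --pt "0 0 0 0 0 0 8" --pt "0 0 0 0 0 0 8"

```text
clock: 20.62
eef_pos: [0.5477, -0.0802, 0.1287]
tcp_rot: [0.0, 0.911, 0.413, -0.0]
wrist_force: [-0.1, -3.2, -0.2]
width: 0.0149
finger_force: 78.6
```

```bash
python3 st.py
```

```text
20.825 [ 0.5477 -0.0802  0.1287] psi 0.8518972858416615 theta~ 2.1081027141583384 F [-1.4465 -3.0654  0.1912] T [-0.7114  0.3811  0.4113] Tz [0.4401 0.362  0.4249 0.4286 0.401 ]
```

Torque rose from the 0.15 friction level to 0.41 N m, so the bottle is snug. Next I'll unload the blade with a small back-turn inside the slot's play, then lift out.

Request:
jog_arm --pt "0 0 0 0 0 -0.03 8" --pt "0 0 0 0 0 -0.02 8" --pt "0 0 0 0 0 0 8"

```text
clock: 21.2
eef_pos: [0.5478, -0.0802, 0.1287]
tcp_rot: [-0.0, 0.9, 0.436, 0.0]
wrist_force: [-2.2, -2.4, 1.1]
width: 0.0151
finger_force: 78.4
```

```bash
python3 st.py
```

```text
21.4 [ 0.5478 -0.0802  0.1287] psi 0.9015858629292725 theta~ 2.0584141370707276 F [-1.6882 -2.1571  0.2898] T [-0.6152  0.3099  0.1011] Tz [0.0718 0.0838 0.1041 0.1405 0.1053]
```

Request:
jog_arm --pt "0 0 0 0 0 -0.02 8" --pt "0 0 0 0 0 0 8"

```text
clock: 21.65
eef_pos: [0.5478, -0.0801, 0.1287]
tcp_rot: [-0.0, 0.896, 0.445, 0.0]
wrist_force: [-0.7, -1.3, -1.1]
width: 0.015
finger_force: 78.3
```

```bash
python3 st.py
```

```text
21.85 [ 0.5478 -0.0801  0.1287] psi 0.921706469092847 theta~ 2.038293530907153 F [-0.6789 -1.4454 -1.1199] T [-0.424   0.181   0.0476] Tz [0.0238 0.0494 0.0555 0.0832 0.026 ]
```

Request:
jog_arm --pt "0 0 -4 0 0 0 8" --pt "0 0 -8 0 0 0 8" --pt "0 0 -10 0 0 0 8" --pt "0 0 -30 0 0 0 8" --pt "0 0 -40 0 0 0 8" --pt "0 0 -12 0 0 0 8"

```text
clock: 22.6
eef_pos: [0.5493, -0.0804, 0.2359]
tcp_rot: [0.001, 0.896, 0.445, 0.002]
wrist_force: [-0.3, 0.0, -1.7]
width: 0.0152
finger_force: 78.5
```

```bash
python3 -c "
from h import *
rows([.5298,.2700,.2300],9,0.75)"
```

```text
t 22.6 pos [ 0.5493 -0.0804  0.2359] psi 0.9217416016311296 tilt 0.0051477469014500725 F [-0.2588  0.036  -1.6722] w 0.015171912612231815 78.46884369850159
[29.705, -25.257, 0.656, 0.0, 0.0, 0.019]
[29.217, -25.819, 0.656, 0.0, 0.0, 0.019]
[28.719, -26.372, 0.656, 0.0, 0.0, 0.019]
[28.211, -26.915, 0.656, 0.0, 0.0, 0.019]
[27.692, -27.449, 0.656, 0.0, 0.0, 0.019]
[27.163, -27.972, 0.656, 0.0, 0.0, 0.019]
[26.625, -28.485, 0.656, 0.0, 0.0, 0.019]
[26.076, -28.988, 0.656, 0.0, 0.0, 0.019]
[25.518, -29.48, 0.656, 0.0, 0.0, 0.019]
```

Request:
jog_arm --pt "29.7 -25.3 0 0 0 0.019 8" --pt "29.2 -25.8 0 0 0 0.019 8" --pt "28.7 -26.4 0 0 0 0.019 8" --pt "28.2 -26.9 0 0 0 0.019 8" --pt "27.7 -27.4 0 0 0 0.019 8" --pt "27.2 -28 0 0 0 0.019 8" --pt "26.6 -28.5 0 0 0 0.019 8" --pt "26 -29 0 0 0 0.019 8" --pt "25.5 -29.5 0 0 0 0.019 8" --pt "0 0 0 0 0 0 8"

```text
clock: 23.85
eef_pos: [0.5272, 0.2723, 0.232]
tcp_rot: [-0.0, 0.93, 0.368, -0.0]
wrist_force: [0.1, 0.4, -1.6]
width: 0.0151
finger_force: 78.3
```

```bash
python3 - <<'E'
from h import *
rows([.5298,.2700,.1650],1,0.75)
f=r.grab_frame("scene");print(mark("scene",f,"key"),mark("scene",f,"bottle"))
P=cloud(f);D=np.hypot(P[...,0]-.53,P[...,1]-.27)
for lo,hi in((.15,.175),(.18,.222)):
    Q=P[(D<.04)&(P[...,2]>lo)&(P[...,2]<hi)];print(lo,len(Q),np.median(Q,0) if len(Q) else 0)
E
python3 bt.py
```

```text
t 23.85 pos [0.5272 0.2723 0.232 ] psi 0.7537536919278608 tilt 0.0008859091063012892 F [ 0.1086  0.3749 -1.5664] w 0.01513627497210093 78.3364462852478
[0.347, 3.461, 66.964, 0.0, 0.0, 0.004]
[(0.97, array([0.5277, 0.2726, 0.1589]))] [(0.59, array([ 0.563 , -0.0155,  0.006 ]))]
0.15 31 [0.5282 0.2685 0.1681]
0.18 65 [0.5304 0.2657 0.2024]
scene 166 ((0.5669087767601013, -0.017431721091270447), 0.020606080070137978)
  body 169 [ 0.5359 -0.0526] [0.6023 0.012 ]
top 174 ((0.5670579671859741, -0.016497820615768433), 0.02034171111881733)
  body 130 [ 0.5338 -0.0472] [0.5992 0.0179]
```

Run:
```python
from h import *
yaw=-.187;ex=np.array([np.cos(yaw),np.sin(yaw)]);ey=np.array([-ex[1],ex[0]]);c0=np.array([.5575,-.0225])
for n in("scene","top"):
    f=r.grab_frame(n);P=cloud(f);d=np.load(n+"0.npz")
    for t,(PP,im) in(("before",(d["P"],d["im"])),("now",(P,f["image"]))):
        hsv=cv2.cvtColor(im,cv2.COLOR_RGB2HSV)
        L=np.dstack([(PP[...,:2]-c0)@ex,(PP[...,:2]-c0)@ey,PP[...,2]])
        k=(abs(L[...,0])<.06)&(L[...,1]>.02)&(L[...,1]<.085)&(abs(L[...,2]-.062)<.006)&(hsv[...,1]<80)
        Q=L[k]
        print(n,t,k.sum(),"x",Q[:,0].min(),Q[:,0].max(),"y",np.percentile(Q[:,1],[2,50,98]))
        for a,b in((-.04,-.02),(-.02,-.008),(-.008,.008),(.008,.02),(.02,.04)):
            s=(Q[:,0]>a)&(Q[:,0]<b); print("   ",a,s.sum(),np.median(Q[s][:,1]) if s.any() else 0)
        cm=(hsv[...,0]<16)&(hsv[...,1]>150)&(abs(L[...,2]-.05)<.005)&(np.hypot(L[...,0],L[...,1]+.06)<.06)
        Q=L[cm][:,:2]
        if len(Q): print("   cam mean",len(Q),Q.mean(0),Q.min(0),Q.max(0))
i=r.grab_frame("scene")["image"][190:270,220:320];j=r.grab_frame("top")["image"][185:265,250:350]
cv2.imwrite("pics/g.png",cv2.resize(np.hstack([i,j])[...,::-1],None,fx=4,fy=4,interpolation=2))
```

```text
scene before 117 x -0.04086813800096943 0.04189956669569672 y [0.0314 0.0433 0.0566]
    -0.04 30 0.03773905499039141
    -0.02 19 0.046754107736108726
    -0.008 19 0.053582683818787516
    0.008 18 0.04733596962926341
    0.02 28 0.03849473239900725
   cam mean 186 [-0.0012 -0.0854] [-0.0311 -0.1052] [ 0.0254 -0.0587]
scene now 45 x -0.00800432138384342 0.0413339570485932 y [0.0348 0.0467 0.0602]
    -0.04 0 0
    -0.02 1 0.055545286789018294
    -0.008 12 0.05730686326034198
    0.008 8 0.052374687739683665
    0.02 21 0.04111846579775856
   cam mean 135 [-0.0155 -0.0519] [-0.0407 -0.0845] [ 0.0364 -0.0134]
top before 109 x -0.03865658115555616 0.0438690741431624 y [0.0334 0.0449 0.0578]
    -0.04 25 0.038815089658317654
    -0.02 17 0.04740513986591069
    -0.008 20 0.05427769144571883
    0.008 16 0.04979422110232383
    0.02 27 0.041480364913457336
   cam mean 151 [-0.0075 -0.0832] [-0.0311 -0.1011] [ 0.023  -0.0505]
top now 107 x -0.03804737464956754 0.043384773257131345 y [0.0347 0.0473 0.0597]
    -0.04 25 0.04110449087716531
    -0.02 17 0.04904169509893745
    -0.008 20 0.05508256068892393
    0.008 17 0.052241439783494104
    0.02 25 0.04373706703714491
   cam mean 169 [-0.0231 -0.049 ] [-0.0418 -0.0807] [ 0.0055 -0.0101]
```

View pics/g.png

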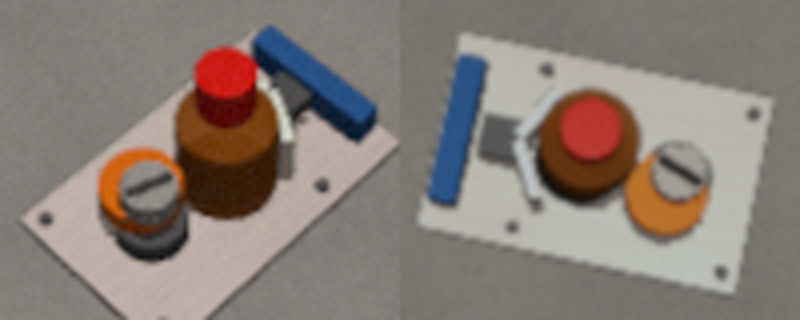

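The right half shows the bottle at (590,135) pressed by the cam against the V's +x arm. The V has been pushed back about 2 mm on its springs, so the clamp is holding, and the bottle is about 10 mm from the seat. I'll return the key now.

Request:
jog_arm --pt "0.5 3.5 20 0 0 0 8" --pt "0 0 30 0 0 0 8" --pt "0 0 20 0 0 0 8" --pt "0 0 20 0 0 0 8" --pt "0 0 20 0 0 0 8" --pt "0 0 20 0 0 0 8" --pt "0 0 15 0 0 0 8" --pt "0 0 5 0 0 0 8" --pt "0 0 1 0 0 0 8" --pt "0 0 0 0 0 0 8"

```text
clock: 25.55
eef_pos: [0.5312, 0.2681, 0.0823]
tcp_rot: [-0.0, 0.93, 0.367, 0.001]
wrist_force: [-0.7, -0.3, -1.8]
width: 0.015
finger_force: 78.4
```

```bash
python3 st.py
```

```text
25.75 [0.531  0.2681 0.0823] psi 0.7508172762368431 theta~ 2.2091827237631567 F [ 0.0305  0.1766 -1.5656] T [ 0.0389  0.0083 -0.0001] Tz [-0.0222  0.0117 -0.0192 -0.021   0.05  ]
```

Request:
jog_arm --pt "0 -1.5 1.5 0 0 0 8" --pt "0 0 1.5 0 0 0 8" --pt "0 0 0.5 0 0 0 8" --pt "0 0 0 0 0 0 8"

```text
clock: 26.25
eef_pos: [0.5296, 0.2691, 0.0788]
tcp_rot: [-0.0, 0.93, 0.367, -0.0]
wrist_force: [-2.6, -1.2, 5.3]
width: 0.0149
finger_force: 79.6
```

Request:
jog_arm --pt "0 0 0 0 0 0 25" --pt "0 0 0 0 0 0 50" --pt "0 0 0 0 0 0 60" --pt "0 0 -20 0 0 0 60" --pt "0 0 -40 0 0 0 60" --pt "0 0 -40 0 0 0 60" --pt "0 0 -40 0 0 0 60" --pt "-30 0 0 0 0 0 60" --pt "-40 0 0 0 0 0 60" --pt "-40 0 0 0 0 0 60"

```text
clock: 27.5
eef_pos: [0.4484, 0.1932, 0.2182]
tcp_rot: [0.0, 0.93, 0.367, 0.0]
wrist_force: [-0.1, -0.9, -0.1]
width: 0.0598
finger_force: 0.0
```

```bash
python3 - <<'E'
from h import *
for n in("scene","top"):
    f=r.grab_frame(n);P=cloud(f);D=np.hypot(P[...,0]-.53,P[...,1]-.27)
    print(mark(n,f,"key")[:1],mark(n,f,"bottle")[:1],[mark(n,f,x)[:1] for x in("beaker","flask","dishes","wash_bottle")])
    Q=P[(D<.05)&(P[...,2]>.135)&(P[...,2]<.17)].astype(np.float32); 
    if len(Q)>4: print("keytop",len(Q),np.percentile(Q[:,2],[50,95]),cv2.minAreaRect(Q[:,:2].copy()))
    Q=P[(D<.035)&(P[...,2]>.089)&(P[...,2]<.1)];print("collar",len(Q),np.median(Q,0) if len(Q) else 0)
E
python3 bt.py;python3 -c "from h import *;print(r.observe()['wrist_force'],r.observe()['clock'])"
```

```text
[(0.87, array([0.5287, 0.2695, 0.0045]))] [(0.89, array([ 0.5653, -0.013 ,  0.0045]))] [[(0.85, array([0.7631, 0.0408, 0.0009]))], [(0.85, array([ 0.7681, -0.1977,  0.0021]))], [], [(0.83, array([0.5717, 0.4613, 0.0005]))]]
keytop 102 [0.1468 0.1497] ((0.5295587182044983, 0.267264187335968), (0.0489768348634243, 0.0210235808044672), 47.475318908691406)
collar 82 [0.5375 0.2581 0.0927]
[] [(0.76, array([ 0.5639, -0.0169,  0.0173]))] [[(0.64, array([0.7613, 0.0426, 0.0001]))], [(0.83, array([ 0.7663, -0.1944, -0.0028]))], [(0.56, array([ 0.6669, -0.4464, -0.003 ]))], [(0.62, array([0.568 , 0.4582, 0.0015]))]]
keytop 17 [0.15   0.1535] ((0.5476416945457458, 0.2823721170425415), (0.007724258583039045, 0.016089823096990585), 30.190065383911133)
collar 2 [0.559  0.2837 0.0902]
scene 165 ((0.5666303038597107, -0.017098989337682724), 0.021289892494678497)
  body 170 [ 0.5361 -0.0531] [0.6029 0.0137]
top 176 ((0.5673041939735413, -0.0166780948638916), 0.0204205010086298)
  body 113 [ 0.5338 -0.0473] [0.5989 0.0178]
[ 0.794   0.1569 -0.6302] 28.3
```

Key is upright with its collar seated, the bottle hasn't moved, and the arm is clear. Handing in.

```bash
python3 -c "from h import *;print(r.close_job())"
```

```text
the job is handed in; nothing more can be done
None
```

I handed the job in: the bottle stands upright about 9 mm from the seat, pressed by the cam against one arm of the V rather than centred in it. I estimate the clamp at roughly 8–19 N from key torque, not measured directly. The key is back upright in its stand. The other glassware was not touched, and no verdict came back.

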